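Zero the tray counter

ROBOT

A 6-joint arm with a two-finger parallel gripper is mounted at the origin on the work surface. World frame = base frame: x ahead of the robot, y to its left, z up, the work surface at z = 0. Lengths are in m, angles in rad, forces in N, time in s.
With the tool pointing down it reaches from about 0.35 to 0.85 m from the base axis. Payload 8.1 kg.
Tool frame: the origin (TCP) lies where the fingers leave the gripper's body, on its centre line; the fingertips stand 84 mm ahead of it and the grasp point (between the pads) lies 65 mm ahead of it (manip.pinch_z is the distance from the TCP to the grasp point, in m); z points along the fingers, y is the direction in which the jaws open and shut (so a half turn about z gives the same grasp; the last joint's range is limited). The gripper opens to 93 mm and grips with 3 to 60 N. Pads are 15 mm wide; open, the fingers measure 128 mm over their backs; the gripper's body (75 mm by 188 mm) begins 65 mm behind the grasp point.
Start: joints at [1.072, 0.13, 1.488, -0, 1.523, -0.085], TCP at [0.241, 0.549, 0.303] pointing down, gripper open.
Joint ranges: [-2.96, 2.96], [-0.89, 2.26], [0.02, 2.5], [-1.34, 4.48], [0, 2.73], [-2.66, 2.66]. Speed limits (rad/s): [2.39, 2.39, 2.79, 3.14, 3.14, 3.14].

INTERFACE

Orientations are given as a unit quaternion [x, y, z, w].
In Python, from bench import manip, imaging gives the robot as it stands.
- The arm moves only by the shell command python3 -m handwheel 'ROWS' [OPENING] [FORCE]. ROWS is a JSON object of lists of equal length, an entry for each row: "delta_pos": the shift along the tool's x, y, z in mm, a list of three; "turn": the turn about the tool's z in degrees. A call has 1 to 20 rows; each row shifts and turns the commanded pose from where the row before left it, along the tool's axes as they then stand; what a row does not reach is not made up. A row lasts 1/8 s, in which the tool goes at most 62.5 mm and 10.7 degrees, less where a joint would pass 70% of its speed; a pose out of reach is approached as far as the arm can. A call is refused whole if a number of a shift passes 62.5 or a number of a turn 10.7, either way. A call with a gripper value outside its range is refused whole. OPENING is the opening, from 0 (shut) to 1 (fully open), set as the call begins (- or left out, the last holds). The fingers move at their own pace and stop on an object; FORCE is the grip in N (left out, the last holds). Time passes only in rows, so rows that do not move let the fingers close. It gives the time, the measured TCP pose, the force and the opening at its end, in the units of the state.
- manip.state(): the state, without advancing time (a new reading comes with each control period).
- imaging.get_image(name): name is "scene" or "top"; returns the picture (400x640x3 uint8, red, green, blue); there is no depth.
- imaging.camera_params(name): a dict with "K" (3x3 intrinsics, pixels), "T" (4x4, takes a point from camera to world coordinates). Camera axes: x right, y down, z forward; pixel columns grow to the right and rows downward; lengths in m; the calibration is good to about 2 mm. A picture is of the moment at which its call begins. camera_params takes no time and is no camera call.
- manip.sign_off(): hands the job in, once; it reports no verdict.
The state is a dict: "time": time; "joint_pos": joint angles; "joint_vel": joint speeds; "effort": joint torques, N m; "ee_pos": TCP position; "orientation": TCP orientation; "wrist_force": force on the tool from outside, world axes, zero at the start; "moment": the same for the moment, N m; "gripper_width": finger opening in m.
Only numpy, scipy, OpenCV 4.12 (cv2) and the standard library are available. Lean on these libraries where they do the work, as an engineer would, in place of code of your own. Each camera call takes 0.05 s, during which the arm holds its last target.

TASK

The rack has been emptied, so zero the tray counter: with a fingertip, flick the ribbed wheel of the larger of the two bench counters, click by click, until its one broad rib stands straight up between the two pointers and the wheel rests in that click. Only touch the wheel: do not lift or shove the counter, leave the smaller counter and its wheel as they are, and leave everything else where it stands.

Things in the scene. Friction and masses are not known exactly. Their poses are not given: they have to be found in the camera images.
- tray_counter: The larger of two bench counters (they may have changed places), loose, 1.5 kg. Grey base 130 (x) x 78 (y) x 14 mm; two grey cheeks 36 mm long, 8 mm thick, 48 mm apart, each with a fixed pointer on top (apex 82 mm above the bench); between them an open ribbed wheel on an axle along y. Origin: centre of the underside; z up; x points roughly away from the robot.
- tray_axle (a point): Centre of the larger wheel, on its axle, 66 mm above the bench. Hub of radius 31 mm, 20 mm wide; eight flat aluminium ribs every 45 deg, 5 mm thick, stand out radially from the hub to radius 48 mm; seven are 16 mm wide along the axle, the broad one 38 mm.
- tray_wheel (a joint): Angle of the larger wheel, rad; 0: broad rib straight up; grows as the wheel's top moves to the counter's -x (towards the robot). Eight sprung clicks of 0.785 rad, one rib straight up in each; no end stops. Let go before half-way it springs back, past 0.39 rad it snaps on. 1 to 3 N at a rib's tip turns it. Starts two or three clicks below 0, broad rib on the far (+x) side.
- tray_broad (a point): Middle of the outer edge of the larger wheel's broad rib, 48 mm from the axle; 114 mm above the bench when it stands straight up.
- small_counter: The smaller bench counter, the same shape at 0.72 of the size: base 94 x 56 x 10 mm, wheel 69 mm across, rib tops 82 mm above the bench, 1 kg. Not to be disturbed. Origin: centre of the underside.
- small_broad (a point): Middle of the outer edge of the smaller wheel's broad rib. Must stay where it is.
- cutter: Round steel biscuit cutter, 60 mm across, 35 mm high, standing between the counters. Origin: centre of the underside. Bystander.
- brush: Pastry brush, 200 mm long, lying crossways between the counters and the robot. Bystander.
- loaf_tin: Dark open loaf tin, 100 x 220 x 65 mm, beyond the counters. Origin: centre of the underside. Bystander.
- bowl: Steel bowl, 170 mm across, 70 mm high, beyond the counters to the right. Origin: centre of the underside. Bystander.
- carton: Cream carton, 75 x 75 x 212 mm, to the left. Origin: centre of the underside. Bystander.
- jar: Glass jar with a steel cap, 72 mm across, 110 mm high, to the left. Origin: centre of the underside. Bystander.
- palette: Spatula with a black handle, 240 mm long, lying to the right of the counters. Bystander.
Things that resemble listed ones, but are neither listed nor needed, are in the scene too. Leave any red look-alike of the tray_counter alone.

How it is judged:
By the outcome, as a careful person would: the job done as asked, in the order asked, and still so for the second after the job is handed in, with the robot touching nothing.
It also fails if it takes over 45 s, if anything falls off the work surface, if the arm or the gripper's body presses on something with over 40 N, if the wrist force passes 120 N, or if a joint passes its speed limit or range.

## Working session

There is one attempt and no reset: what is moved stays moved. The work goes in short steps, Python scripts to look and compute and a shell command to move; the robot and the scene stay as the last step left them, time stands still between calls to the robot, and variables do not carry over. Pictures are saved under pics/ and viewed, and the job is handed in when it is done.

```bash
mkdir -p pics; ls; python3 - <<'E'
from bench import manip, imaging
import cv2,json
for n in ["scene","top"]:
    im=imaging.get_image(n); cv2.imwrite(f"pics/{n}0.png",im[:,:,::-1]); p=imaging.camera_params(n); print(n,p)
print(manip.state())
E
```

```text
pics
scene {'K': array([[470.50864547,   0.        , 319.00927815],
       [  0.        , 470.50864547, 199.78037313],
       [  0.        ,   0.        ,   1.        ]]), 'T': array([[-0.82749097,  0.35262244, -0.43693948,  1.1820328 ],
       [ 0.56145653,  0.51269722, -0.64954455,  0.88921422],
       [-0.00502633, -0.78281478, -0.62223449,  0.95870778],
       [ 0.        ,  0.        ,  0.        ,  1.        ]])}
top {'K': array([[442.62407415,   0.        , 316.81077989],
       [  0.        , 442.62407415, 207.52043878],
       [  0.        ,   0.        ,   1.        ]]), 'T': array([[-1.43278389e-02, -9.77034971e-01,  2.12596752e-01,
         2.48241172e-01],
       [-9.99895294e-01,  1.44314693e-02, -1.06440250e-03,
         2.15775702e-02],
       [-2.02812504e-03, -2.12589743e-01, -9.77139441e-01,
         1.46864669e+00],
       [ 0.00000000e+00,  0.00000000e+00,  0.00000000e+00,
         1.00000000e+00]])}
{'time': 0.1, 'joint_pos': array([ 1.07157316e+00,  1.31081884e-01,  1.48915212e+00,  5.95118545e-06,
        1.52301804e+00, -8.53955593e-02]), 'joint_vel': array([-0.00060858, -0.00266349, -0.00213184, -0.00059349,  0.00046285,
        0.00094766]), 'effort': array([ 1.99624388e-03, -5.61341965e+01, -4.93094587e+01,  7.71282194e-02,
        2.92023324e-02, -7.66438075e-05]), 'ee_pos': array([0.24106628, 0.54903501, 0.30180452]), 'orientation': array([ 2.05440589e-01,  9.78669237e-01, -7.93640582e-04, -2.41933630e-04]), 'wrist_force': array([-0.19702096, -0.35862817,  1.52053095]), 'moment': array([0.01821181, 0.00909783, 0.00736649]), 'gripper_width': 0.09330253307455424}
```

View pics/scene0.png

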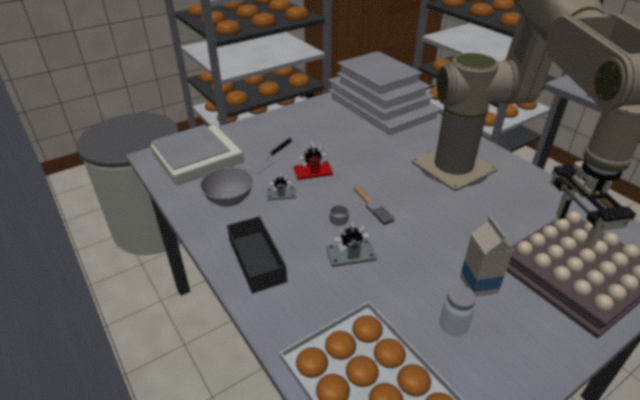

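View pics/top0.png

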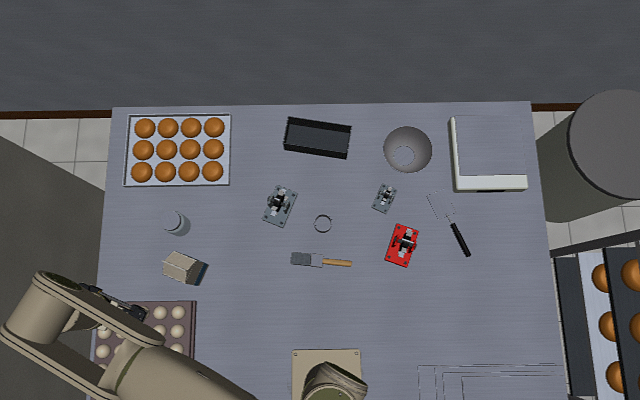

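Candidates: grey counter at top (280,204) / scene (351,245), which is larger; grey counter at top (385,197) / scene (281,187), which is smaller; red look-alike at top (403,245) / scene (313,163). I choose the first and check it in a close crop.

```bash
python3 - <<'E'
import cv2,numpy as np
a=cv2.imread("pics/top0.png")[175:235,250:310]; b=cv2.imread("pics/scene0.png")[212:272,320:380]
f=lambda x:cv2.resize(x,(390,390),interpolation=cv2.INTER_CUBIC)
cv2.imwrite("pics/crop0.png",np.hstack([f(a),f(b)]))
E
```

```text
(no output)
```

View pics/crop0.png

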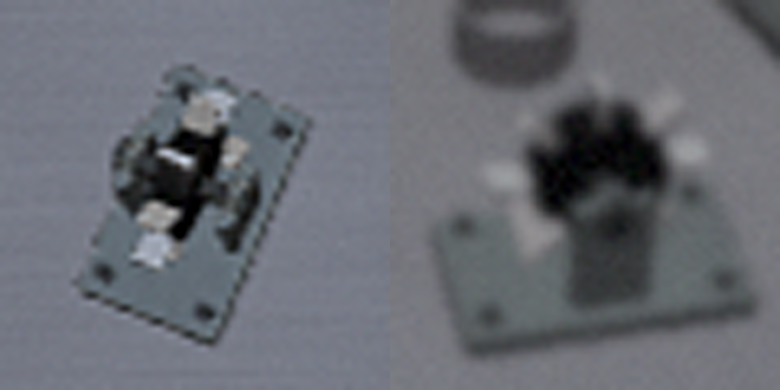

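```bash
cat > h.py <<'E'
import numpy as np,cv2
from bench import imaging
P={n:imaging.camera_params(n) for n in("scene","top")}
def ray(n,uv,z):
    K,T=P[n]["K"],P[n]["T"]; d=T[:3,:3]@np.linalg.solve(K,[uv[0],uv[1],1.]); o=T[:3,3]
    return o+d*(z-o[2])/d[2]
def proj(n,X):
    K,T=P[n]["K"],P[n]["T"]; X=np.atleast_2d(X); c=(X-T[:3,3])@T[:3,:3]; p=c@K.T; return p[:,:2]/p[:,2:]
def w(pose,L):
    x,y,a=pose; c,s=np.cos(a),np.sin(a); L=np.atleast_2d(L)
    return np.c_[x+c*L[:,0]-s*L[:,1], y+s*L[:,0]+c*L[:,1], L[:,2]]
def rib(th,half,r0=.031,r=.048):
    d=np.array([-np.sin(th),0,np.cos(th)]); ax=np.array([0,0,.066])
    return [ax+r0*d+[0,-half,0],ax+r*d+[0,-half,0],ax+r*d+[0,half,0],ax+r0*d+[0,half,0]]
base=np.array([[.065,.039,.014],[.065,-.039,.014],[-.065,-.039,.014],[-.065,.039,.014]])
def overlay(ims,pose,th,out,s=6,win=65):
    res=[]
    for n in("top","scene"):
        c=proj(n,w(pose,[[0,0,.05]]))[0].astype(int)-win//2
        im=cv2.resize(ims[n][c[1]:c[1]+win,c[0]:c[0]+win],None,fx=s,fy=s,interpolation=cv2.INTER_CUBIC)
        raw=im.copy()
        def dr(L,col):
            p=((proj(n,w(pose,L))-c+.5)*s).astype(int); cv2.polylines(im,[p.reshape(-1,1,2)],True,col,1)
        dr(base,(0,255,0)); dr(rib(th,.019),(0,0,255))
        for k in range(1,8): dr(rib(th+k*np.pi/4,.008),(255,120,0))
        res.append(im if n else raw)
    cv2.imwrite(out,np.hstack(res))
E
python3 - <<'E'
from h import *
from scipy.optimize import least_squares
t=[(185,62),(312,122),(215,345),(78,287)]
t=np.array(t)/6.5-.5+[250,175]
W=np.array([ray("top",p,.014) for p in t]); print(W.round(4)); print([np.linalg.norm(W[i]-W[(i+1)%4]).round(4) for i in range(4)])
s=np.array([(432,228),(472,352),(757,305),(715,185)])
s=(s-[390,0])/6.5-.5+[320,212]
S=np.array([ray("scene",p,.014) for p in s]);print(S.round(4))
# order: far-left,far-right,near-right,near-left
f=lambda q:(proj("top",w(q,base))-t).ravel()
r=least_squares(f,[.6,.1,-.3],x_scale=[.01,.01,.1]);print(r.x,r.fun.round(1))
ims={n:cv2.imread(f"pics/{n}0.png") for n in("scene","top")}
overlay(ims,r.x,-3*np.pi/4,"pics/ov3.png");overlay(ims,r.x,-2*np.pi/4,"pics/ov2.png")
E
```

```text
[[0.6485 0.151  0.014 ]
 [0.6151 0.0847 0.014 ]
 [0.498  0.135  0.014 ]
 [0.5293 0.2056 0.014 ]]
[np.float64(0.0742), np.float64(0.1274), np.float64(0.0772), np.float64(0.131)]
[[0.6233 0.0928 0.014 ]
 [0.6521 0.1637 0.014 ]
 [0.5353 0.2104 0.014 ]
 [0.5031 0.1419 0.014 ]]
[ 0.57275121  0.14406702 -0.42381228] [-0.5  0.1  0.9 -0.3 -0.1  0.2 -0.2 -0.1]
```

View pics/ov3.png

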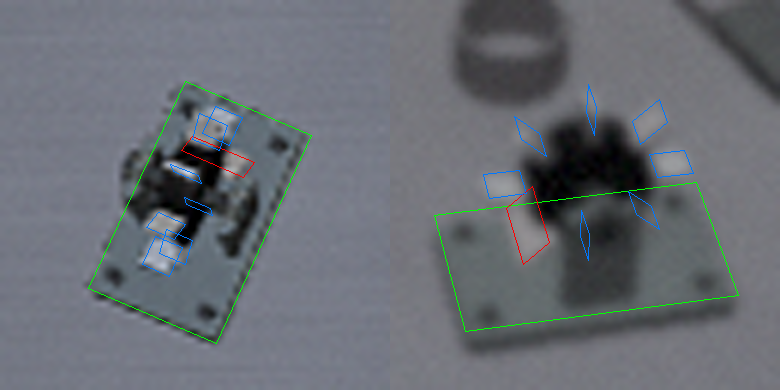

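View pics/ov2.png

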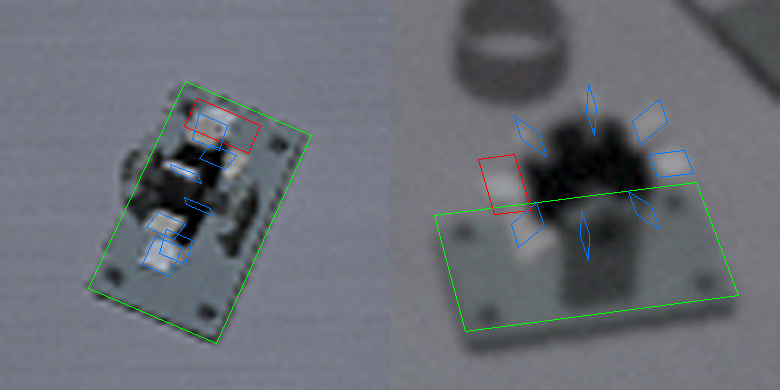

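Top (280,204) is the larger grey counter (base 130 x 77 mm measured). In both views the wheel overlay fits with the broad rib far and 45° below horizontal, so it needs three clicks. The tool is already aligned with the counter's x axis. I'll push down, with shut fingers, on the rib standing 45° towards the robot, so little force acts sideways.

```bash
cat >> h.py <<'E'
from scipy.spatial.transform import Rotation as R
POSE=np.array([.5740,.1455,-.424])
def go(local):
    from bench import manip
    s=manip.state(); r=R.from_quat(s["orientation"]).as_matrix(); tip=s["ee_pos"]+.084*r[:,2]
    tgt=w(POSE,[local])[0]; print("tip",tip.round(4),"tgt",tgt.round(4),"tool mm",(r.T@(tgt-tip)*1000).round(1),"F",s["wrist_force"].round(1),"t",s["time"], "tipLocal",loc(tip))
    return s
def loc(p):
    d=p-[POSE[0],POSE[1],0]; a=POSE[2]; return (np.array([np.cos(a)*d[0]+np.sin(a)*d[1],-np.sin(a)*d[0]+np.cos(a)*d[1],d[2]])*1000).round(1)
E
python3 - <<'E'
from h import *
s=go([-.036,0,.15]); r=R.from_quat(s["orientation"]); print(r.as_matrix().round(3), np.degrees(np.arctan2(-r.as_matrix()[1,0],-r.as_matrix()[0,0]))-np.degrees(POSE[2]))
print("carton",ray("top",(180,265),.2),"jar",ray("top",(174,220),.11))
E
```

```text
tip [0.241  0.5489 0.2178] tgt [0.5412 0.1603 0.15  ] tool mm [-431.1 -235.    68.1] F [-0.2 -0.4  1.5] t 0.1 tipLocal [-469.5  230.7  217.8]
[[-0.916  0.402 -0.001]
 [ 0.402  0.916 -0.001]
 [ 0.    -0.002 -1.   ]] 0.582811467036386
carton [0.36213628 0.41307717 0.2       ] jar [0.51053484 0.46680072 0.11      ]
```

```bash
python3 -m handwheel '{"delta_pos":[[0,0,-40],[0,0,-30],[-43,-23,0],[-43,-24,0],[-43,-23,0],[-43,-24,0],[-43,-23,0],[-43,-24,0],[-43,-23,0],[-43,-24,0],[-43,-23,0],[-43,-24,0],[0,0,50],[0,0,40],[0,0,0]],"turn":[0,0,0,0,0,0,0,0,0,0,0,0,0,0,0]}' 0 20; python3 - <<'E'
from h import *
go([-.036,0,.13])
ims={n:imaging.get_image(n)[:,:,::-1].copy() for n in("top","scene")}
overlay(ims,POSE,-3*np.pi/4,"pics/ov4.png")
from bench import manip
E
```

```text
time: 1.98
ee_pos: [0.5383, 0.1607, 0.2784]
orientation: [0.206, 0.979, -0.002, -0.004]
wrist_force: [-0.5, 1.3, -0.5]
gripper_width: 0.0006
tip [0.5376 0.1605 0.1944] tgt [0.5412 0.1603 0.13  ] tool mm [-3.8  1.5 64.4] F [-0.5  1.3 -0.5] t 1.975 tipLocal [-39.3  -1.2 194.4]
```

View pics/ov4.png

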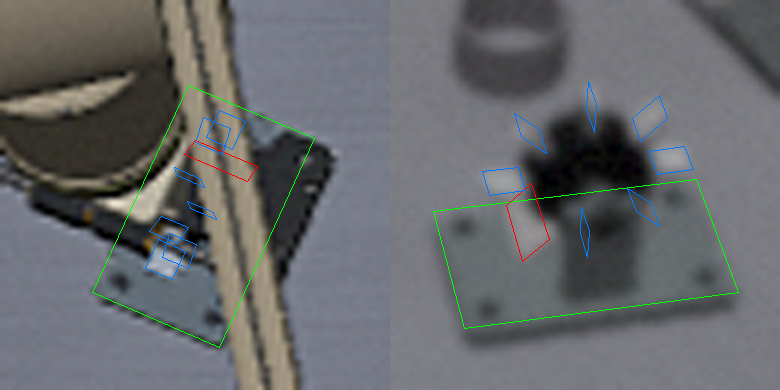

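The top view is hidden by the arm, but the scene view shows the wheel unchanged (broad rib at crop (527,230)). Moving down to above the rib.

```bash
python3 -m handwheel '{"delta_pos":[[-4,1,45],[0,0,35],[0,0,0]],"turn":[0,0,0]}'; python3 - <<'E'
from h import *
go([-.036,0,.105])
im=imaging.get_image("scene")[:,:,::-1]; cv2.imwrite("pics/s1.png",cv2.resize(im[150:270,270:430],None,fx=5,fy=5,interpolation=cv2.INTER_CUBIC))
E
```

```text
time: 2.45
ee_pos: [0.5438, 0.1607, 0.2022]
orientation: [0.205, 0.979, -0.001, -0.001]
wrist_force: [0.1, -0.1, -0.7]
gripper_width: 0.0003
tip [0.5436 0.1606 0.1182] tgt [0.5412 0.1603 0.105 ] tool mm [ 2.1 -1.3 13.2] F [ 0.1 -0.1 -0.7] t 2.45 tipLocal [-33.9   1.3 118.2]
```

View pics/s1.png

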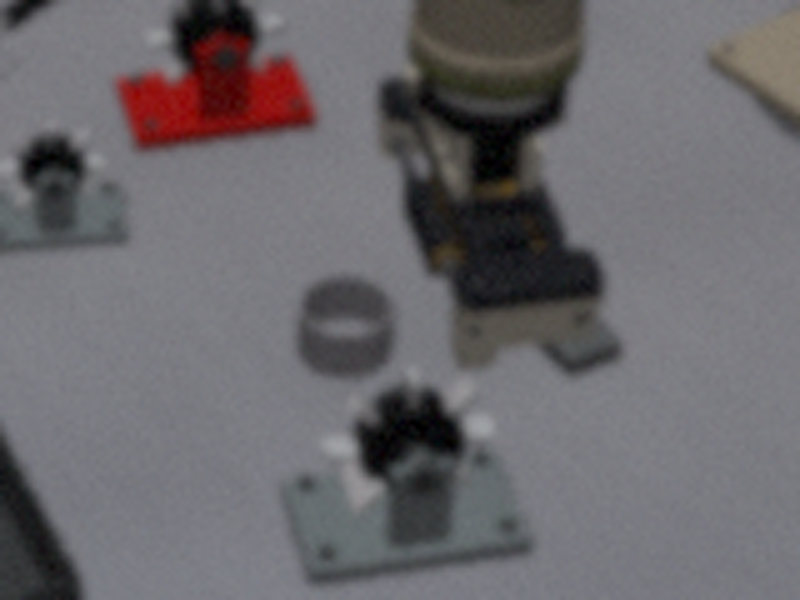

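```bash
python3 - <<'E'
from h import *
from bench import manip
s=manip.state();r=R.from_quat(s["orientation"]).as_matrix();t=s["ee_pos"]
for n in("scene","top"):
  print(n,[proj(n,t+d*r[:,2]).round(1).tolist() for d in(0,.084)])
im=imaging.get_image("scene")[:,:,::-1]; cv2.imwrite("pics/s2.png",im)
im=imaging.get_image("top")[:,:,::-1]; cv2.imwrite("pics/t2.png",im)
print(s["time"])
E
```

```text
scene [[[366.1, 196.9]], [[364.3, 221.3]]]
top [[[268.7, 201.0]], [[271.7, 207.1]]]
2.5
```

View pics/s2.png

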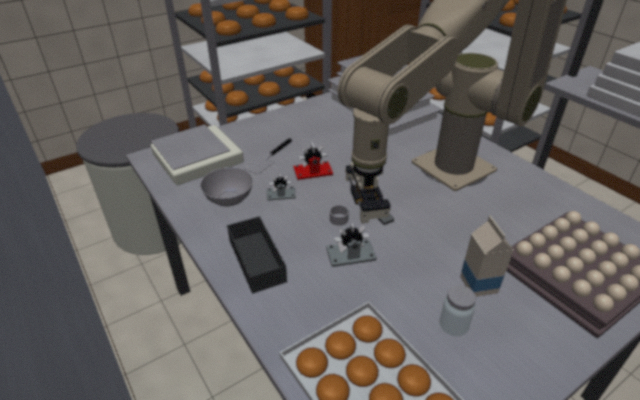

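View pics/t2.png

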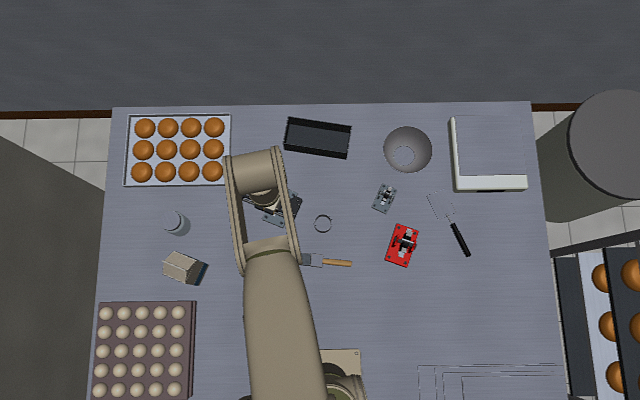

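The picture agrees with the projection: the beige fingertip is at scene (364,220). First push: down in stages.

```bash
python3 -m handwheel '{"delta_pos":[[2,-1,10],[0,0,6],[0,0,4],[0,0,0]],"turn":[0,0,0,0]}'; python3 -c "
from h import *
go([-.036,0,.083])"
```

```text
time: 3.1
ee_pos: [0.5418, 0.1611, 0.1834]
orientation: [0.205, 0.979, 0.0, -0.001]
wrist_force: [-4.3, 1.1, 6.4]
gripper_width: 0.0006
tip [0.5417 0.1611 0.0994] tgt [0.5412 0.1603 0.083 ] tool mm [ 0.1 -1.  16.4] F [-4.3  1.1  6.4] t 3.1 tipLocal [-35.9   1.   99.4]
```

```bash
python3 -m handwheel '{"delta_pos":[[0,0,4],[0,0,4],[0,0,0]],"turn":[0,0,0]}'; python3 -c "
from h import *
go([-.036,0,.083])"
```

```text
time: 3.48
ee_pos: [0.5421, 0.1607, 0.1746]
orientation: [0.205, 0.979, 0.0, -0.0]
wrist_force: [-0.8, -0.8, 0.6]
gripper_width: 0.0005
tip [0.542  0.1607 0.0906] tgt [0.5412 0.1603 0.083 ] tool mm [ 0.6 -0.7  7.6] F [-0.8 -0.8  0.6] t 3.475 tipLocal [-35.4   0.7  90.6]
```

```bash
cat >> h.py <<'E'
def look(th,out):
    ims={n:imaging.get_image(n)[:,:,::-1].copy() for n in("top","scene")}
    overlay(ims,POSE,th,out); a=cv2.imread(out)[:,390:]
    c=proj("scene",w(POSE,[[0,0,.05]]))[0].astype(int)-32
    raw=cv2.resize(ims["scene"][c[1]:c[1]+65,c[0]:c[0]+65],(390,390),interpolation=cv2.INTER_CUBIC)
    cv2.imwrite(out,np.hstack([raw,a]))
E
python3 -c "
from h import *
look(-np.pi/2,'pics/s3.png')"
```

```text
(no output)
```

View pics/s3.png

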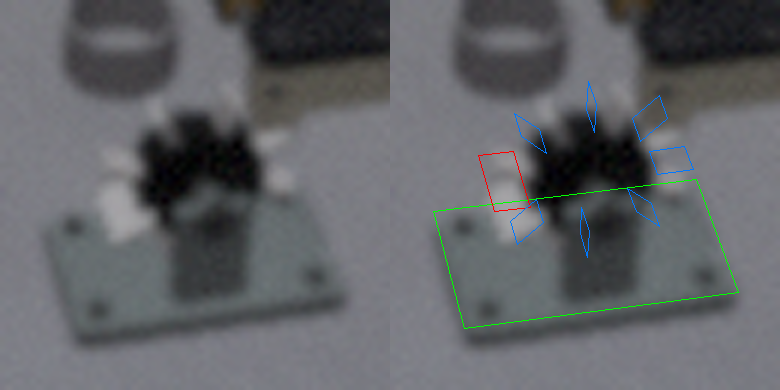

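The wheel is part-way: the broad rib is at (120,210), between clicks. Pushing on.

```bash
python3 -m handwheel '{"delta_pos":[[0,0,4],[0,0,4],[0,0,0]],"turn":[0,0,0]}'; python3 -c "
from h import *
go([-.036,0,.083])
look(-np.pi/2,'pics/s4.png')"
```

```text
time: 3.95
ee_pos: [0.5413, 0.1609, 0.1657]
orientation: [0.205, 0.979, 0.0, -0.001]
wrist_force: [-4.4, 2.9, 0.7]
gripper_width: 0.0004
tip [0.5411 0.1609 0.0817] tgt [0.5412 0.1603 0.083 ] tool mm [-0.3 -0.6 -1.3] F [-4.4  2.9  0.7] t 3.95 tipLocal [-36.3   0.6  81.7]
```

View pics/s4.png

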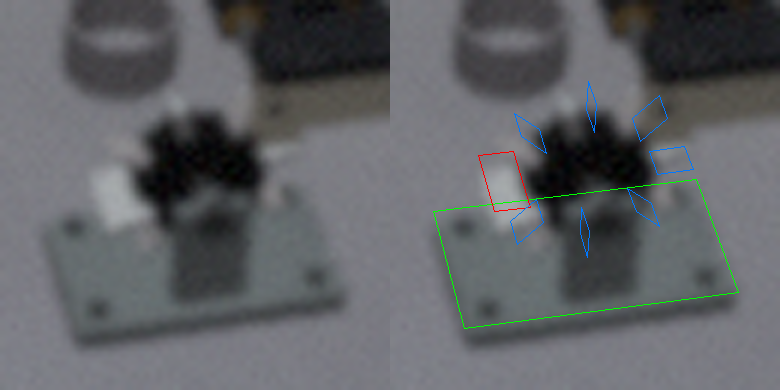

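The wheel has passed half-way, and the following rib leans on the finger's side, as expected. Moving outward lets it spring on.

```bash
python3 -m handwheel '{"delta_pos":[[6,0,0],[8,0,0],[14,0,0],[0,0,-36],[0,0,0]],"turn":[0,0,0,0,0]}'; python3 -c "
from h import *
go([-.036,0,.118])
look(-np.pi/2,'pics/s5.png')"
```

```text
time: 4.68
ee_pos: [0.5177, 0.1726, 0.2061]
orientation: [0.205, 0.979, 0.001, 0.003]
wrist_force: [0.9, 0.2, 0.4]
gripper_width: 0.0007
tip [0.5182 0.1727 0.1221] tgt [0.5412 0.1603 0.118 ] tool mm [-26.   -2.1   4.2] F [0.9 0.2 0.4] t 4.675 tipLocal [-62.    1.8 122.1]
```

View pics/s5.png

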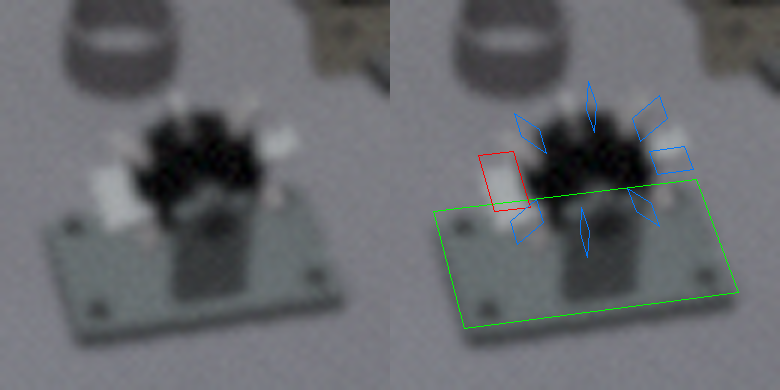

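```bash
python3 -m handwheel '{"delta_pos":[[0,0,0],[0,0,0]],"turn":[0,0]}'; python3 -c "
from h import *
look(-np.pi/2,'pics/s6.png')"
```

```text
time: 5.03
ee_pos: [0.5161, 0.1716, 0.2017]
orientation: [0.205, 0.979, -0.0, -0.001]
wrist_force: [-0.1, -0.1, 0.0]
gripper_width: 0.0008
```

View pics/s6.png

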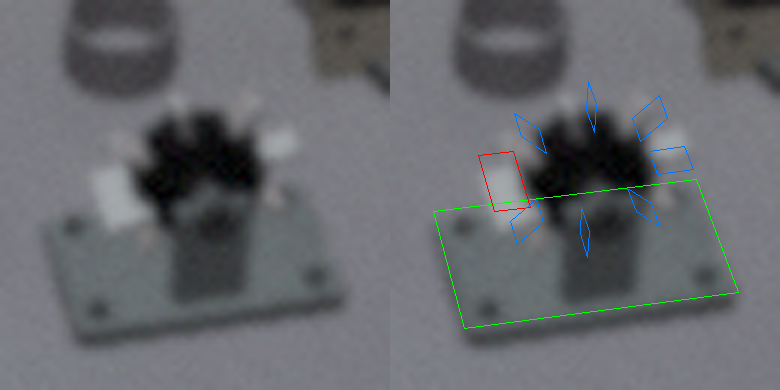

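```bash
python3 -c "
from h import *
look(np.radians(-100),'pics/s7.png')
look(np.radians(-106),'pics/s8.png')
cv2.imwrite('pics/s9.png',np.hstack([cv2.imread('pics/s7.png')[:,390:],cv2.imread('pics/s8.png')[:,390:]]))"
```

```text
(no output)
```

View pics/s9.png

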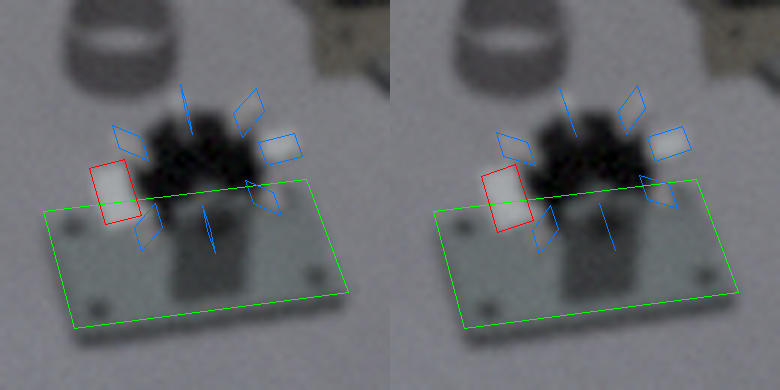

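```bash
python3 -c "
from h import *
look(np.radians(-104),'pics/s10.png')
a=cv2.imread('pics/s5.png')[:,:390].astype(int);b=cv2.imread('pics/s10.png')[:,:390].astype(int)
print(abs(a-b)[80:260,60:330].mean(), abs(a-b)[80:260,60:330].max())
from bench import manip; print(manip.state()['time'])"

```

```text
2.046687242798354 22
5.425
```

The wheel rests about 14° short of the click (about -104°), with nothing touching it. I'll nudge the same rib down from above to seat the click and see whether it holds.

```bash
python3 -m handwheel '{"delta_pos":[[-35,-1,0],[0,0,6],[0,0,5],[0,0,5],[0,0,0]],"turn":[0,0,0,0,0]}'; python3 -c "
from h import *
go([-.028,0,.102])
look(np.radians(-90),'pics/s11.png')"
```

```text
time: 6.05
ee_pos: [0.5471, 0.1577, 0.1872]
orientation: [0.205, 0.979, 0.0, -0.001]
wrist_force: [0.5, -0.3, 0.1]
gripper_width: -0.0001
tip [0.5471 0.1577 0.1032] tgt [0.5485 0.157  0.102 ] tool mm [-1.6 -0.1  1.2] F [ 0.5 -0.3  0.1] t 6.05 tipLocal [-2.960e+01  1.000e-01  1.032e+02]
```

View pics/s11.png

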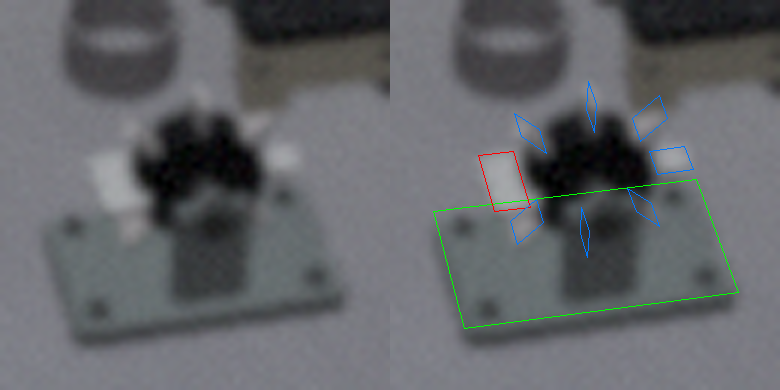

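That seated the -2 click: the top rib is at (200,97) and the broad rib is horizontal. Next click: a downward push drifting outward, which carries the rib all the way to horizontal and clears the following rib.

```bash
python3 -m handwheel '{"delta_pos":[[7,0,2],[2,0,5],[3,0,6],[3,0,6],[0,0,5],[0,0,5],[0,0,4],[0,0,0]],"turn":[0,0,0,0,0,0,0,0]}'; python3 -c "
from h import *
go([-.0445,0,.07])
look(np.radians(-45),'pics/s12.png')"
```

```text
time: 7.15
ee_pos: [0.5332, 0.1633, 0.1531]
orientation: [0.205, 0.979, -0.0, -0.002]
wrist_force: [-8.9, 4.2, 5.6]
gripper_width: 0.0004
tip [0.5329 0.1633 0.0691] tgt [0.5334 0.1638 0.07  ] tool mm [-0.3  0.6 -0.9] F [-8.9  4.2  5.6] t 7.15 tipLocal [-44.8  -0.6  69.1]
```

View pics/s12.png

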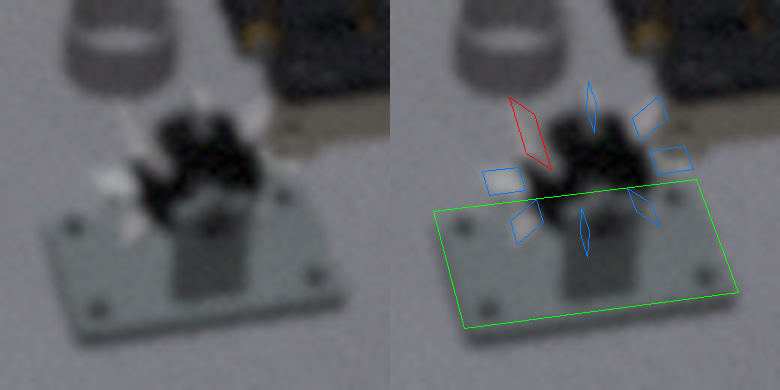

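```bash
python3 -m handwheel '{"delta_pos":[[2,0,-1],[8,0,0],[10,0,0],[0,0,0]],"turn":[0,0,0,0]}'; python3 -c "
from h import *
go([-.0445,0,.07])
look(np.radians(-45),'pics/s13.png')"
```

```text
time: 7.75
ee_pos: [0.5155, 0.1711, 0.1546]
orientation: [0.205, 0.979, -0.0, -0.0]
wrist_force: [-0.7, -1.1, 0.1]
gripper_width: 0.0003
tip [0.5155 0.1711 0.0706] tgt [0.5334 0.1638 0.07  ] tool mm [-19.4   0.5   0.6] F [-0.7 -1.1  0.1] t 7.75 tipLocal [-63.9  -0.7  70.6]
```

View pics/s13.png

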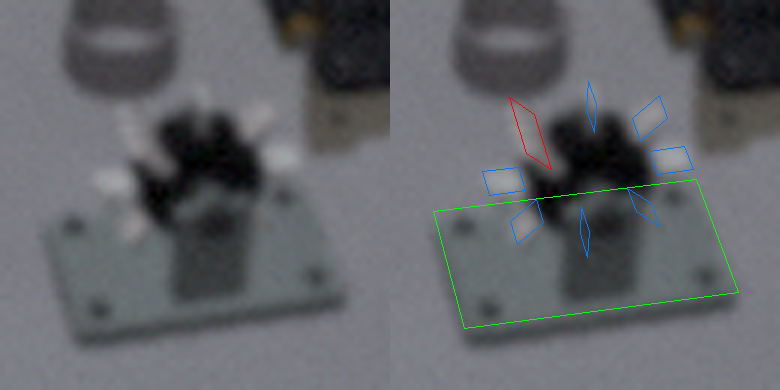

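Now at -1 click and seated, base unmoved. Third click: the same way, slightly further out and less deep.

```bash
python3 -m handwheel '{"delta_pos":[[0,0,-40],[0,0,0],[-28,1,0],[0,0,6],[2,0,6],[3,0,6],[3,0,6],[2,0,5],[1,0,5],[0,0,4],[0,0,0]],"turn":[0,0,0,0,0,0,0,0,0,0,0]}'; python3 -c "
from h import *
go([-.0465,0,.072])
look(0,'pics/s14.png')"
```

```text
time: 9.22
ee_pos: [0.532, 0.1647, 0.1561]
orientation: [0.206, 0.979, -0.0, -0.0]
wrist_force: [0.2, -0.3, 0.4]
gripper_width: 0.0005
tip [0.5319 0.1647 0.0721] tgt [0.5316 0.1646 0.072 ] tool mm [ 0.2 -0.2  0.1] F [ 0.2 -0.3  0.4] t 9.225 tipLocal [-46.3   0.2  72.1]
```

View pics/s14.png

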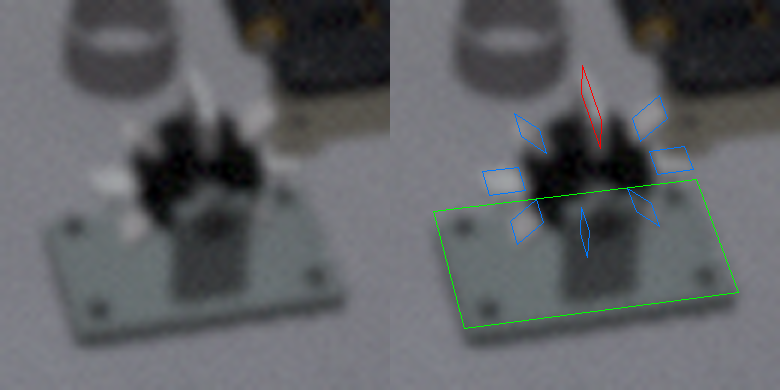

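Broad rib at the top, force about zero. Withdrawing outward, then up and clear of the top view.

```bash
python3 -m handwheel '{"delta_pos":[[8,0,0],[15,0,0],[10,0,0],[0,0,0],[0,0,-50],[0,0,-55],[0,0,-55],[0,0,-50],[45,20,0],[45,20,0],[45,25,0],[45,25,0],[45,25,0],[40,25,0],[40,25,0],[0,0,0]],"turn":[0,0,0,0,0,0,0,0,0,0,0,0,0,0,0,0]}'; python3 -c "
from h import *
look(0,'pics/s15.png')
ims={n:imaging.get_image(n)[:,:,::-1].copy() for n in('top','scene')}
overlay(ims,POSE,0,'pics/ov5.png')
cv2.imwrite('pics/t5.png',ims['top']);cv2.imwrite('pics/sc5.png',ims['scene'])
o=cv2.imread('pics/top0.png')
d=lambda i:i.astype(float)
# displacement before/after: base patch excluding wheel, small counter, cutter
g=lambda i:cv2.cvtColor(i,cv2.COLOR_BGR2GRAY).astype(np.float32)
for nm,n,(x0,x1,y0,y1) in [('big','top',(258,302,182,228)),('small','top',(368,402,180,216)),('cutter','top',(310,336,210,238)),('big','scene',(322,382,248,272)),('small','scene',(262,300,172,204)),('cutter','scene',(326,352,204,226)),('red','top',(380,424,220,270))]:
    a=g(cv2.imread(f'pics/{n}0.png'))[y0:y1,x0:x1];b=g(ims[n])[y0:y1,x0:x1]
    (s,r)=cv2.phaseCorrelate(a,b); print(nm,n,np.round(s,2),round(r,2),round(abs(a-b).mean(),1))
"
```

```text
time: 11.32
ee_pos: [0.2872, 0.4539, 0.3666]
orientation: [0.203, 0.979, 0.0, -0.0]
wrist_force: [0.6, -0.6, -0.3]
gripper_width: 0.0003
big top [ 0.48 -0.03] 0.96 3.1
small top [ 0.03 -0.01] 0.98 1.8
cutter top [ 0.46 -0.09] 1.01 1.8
big scene [ 0.18 -0.02] 1.04 2.2
small scene [0.15 0.02] 1.05 1.9
cutter scene [0.42 0.07] 0.8 2.0
red top [0.49 0.06] 1.01 2.0
```

View pics/ov5.png

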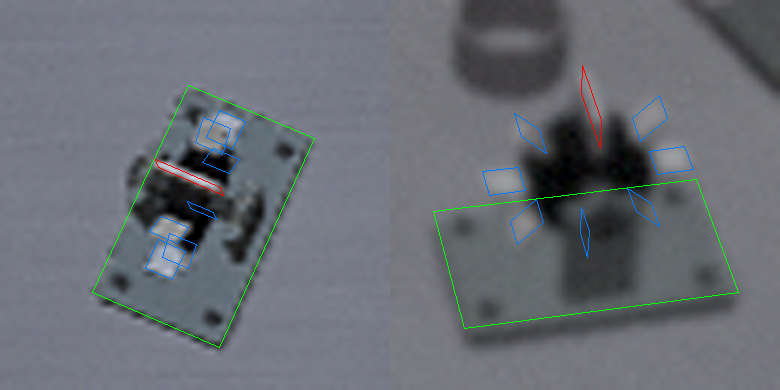

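View pics/t5.png

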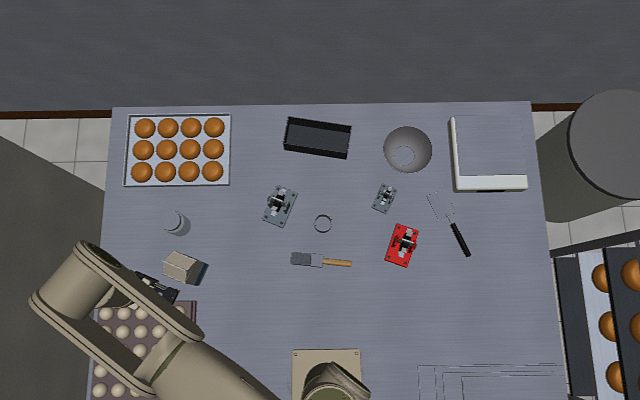

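Both views show the broad rib straight up (top crop (190,178), on the overlay), all ribs on the click pattern, the base unmoved and the robot clear.

```bash
python3 -c "
from bench import manip
print(manip.state()['wrist_force'].round(1)); print(manip.sign_off())"
```

```text
[ 0.2 -0.1  0.3]
the job is handed in; nothing more can be done
None
```

The tray counter is zeroed: its wheel rests in the click with the broad rib straight up. I handed the job in at about 11.5 s on the robot's clock. The wheel started three clicks short, and I turned it by pressing down with shut fingertips on the rib nearest the robot.

- **First click:** it did not snap fully on. After I let go, the wheel rested about 14° short, though it had passed half-way and nothing was touching it. A light nudge on the same rib seated it. I never found out why it stalled.
- **Second and third clicks:** both seated directly. The wrist force read at most about 12 N, during the second push.
- **Last checks:** in both camera views all the visible ribs match the click pattern.
- **Bystanders:** before-and-after pictures show no movement of the big counter, small counter, cutter or red look-alike beyond half a pixel (about 1.5 mm). That is roughly the noise of the comparison. The remaining objects look unmoved by eye.
- **Robot:** the gripper was clear of everything, with near-zero wrist force.

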